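# Right the fallen storage tub and nest the three tubs

## Task

Tidy the three empty storage tubs into one nested stack on the blue tub, which stays standing where it is. First pick up the red tub, which has fallen on its side, stand it upright on its base on the mat by itself and let go of it. Then nest the yellow tub squarely and fully into the blue one, and last take the red tub again and nest it fully into the yellow one, so that all three sit level in one stack; do not disturb the circuit board, the cutters or the tape roll, and let go of everything.

Things in the scene. Friction and masses are not known exactly. Their poses are not given: they have to be found in the camera images.
- blue_tub: Square blue plastic tub, about 160 g, standing at the right or middle of the teal cutting mat (top z = 0.0033; bench 0). Origin: centre of underside; z up to the open rim, x, y square to the sides (quarter turns alike). Outside: base 34 mm square, body widening evenly to 52 mm at 60 mm height, then a straight collar 60 mm square (55 inside) from 60 to 88 mm, the rim. Walls 2.5, floor 3 mm. A blank label on one collar side.
- yellow_tub: Yellow tub, about 90 g, shape and axes as the blue one, standing at the other of these places. Nested and square to the tub below, any tub's shoulder (underside of its collar, 60 mm up) rests on the lower rim: its origin is 28 mm above the lower origin on the same axis, 1.5 mm play each way, its whole 28 mm collar above the lower rim, free to be held by two opposite sides.
- red_tub: Red tub, about 90 g, shape and axes as the blue one. It starts lying at the mat's left on its +x side, open end roughly to the robot's left (+y): base edge and lower collar edge touch the mat, its z axis rises 12 degrees above level towards the rim, its y sides are upright (collar 60 mm wide there). Set on its base edge leaning less than 15 degrees, it rocks upright by itself.
- test_board: Dark green circuit board, 145 x 82 x 13 mm, lying flat at the mat's front edge. Origin: centre of its underside. Bystander.
- cutters: Yellow-handled cutters, 116 x 45 x 14 mm, lying flat on the bench left of the mat. Origin: centre of its underside. Bystander.
- tape_roll: Green roll of tape lying flat on the bench right of the mat, 72 mm across, 19 mm high. Origin: centre of its underside. Bystander. Right of and beyond it a tall fixed microscope stands on the bench (x over 0.5, y below -0.38), and wall boxes hang above the bench beyond x = 0.6 from about z = 0.5: keep the arm clear of both.
Things that resemble listed ones, but are neither listed nor needed, are in the scene too. Of the things that look like the yellow_tub, the largest one is meant.

How it is judged:
By the outcome, as a careful person would: the job done as asked, in the order asked, and still so for the second after the job is handed in, with the robot touching nothing.
It also fails if it takes over 72 s, if anything falls off the work surface, if the arm or the gripper's body presses on something with over 40 N, if the wrist force passes 120 N, or if a joint passes its speed limit or range.

## Robot

A 6-joint arm with a two-finger parallel gripper is mounted at the origin on a cart in front of the work surface, level with it; the furniture and walls round the work are solid. World frame = base frame: x ahead of the robot, y to its left, z up, the work surface at z = 0. Lengths are in m, angles in rad, forces in N, time in s.
With the tool pointing down it reaches from about 0.35 to 1 m from the base axis. Payload 7.1 kg.
Tool frame: the origin (TCP) lies at the very end of the fingers, on their centre line; the grasp point (between the pads) lies 19 mm behind it; z points along the fingers, y is the line along which they close (so a half turn about z gives the same grasp; the last joint's range is limited). The gripper opens to 85 mm and grips with 20 to 120 N. Pads are 22 mm wide; open, the fingers measure 114 mm over their backs; the gripper's body (76 mm by 85 mm) begins 54 mm behind the grasp point. The pads swing forward as they close: fully open they stand 13 mm farther back than shut.
Start: joints at [1.159, 0.423, 1.63, -0, 1.089, -0.019], TCP at [0.239, 0.577, 0.231] pointing down, gripper open.
Joint ranges: [-3, 3], [-0.9, 2.11], [0.09, 2.58], [-1.31, 4.45], [0.11, 2.69], [-2.54, 2.54]. Speed limits (rad/s): [2.39, 2.39, 3.01, 3.14, 3.14, 3.14].

## Interface

Orientations are given as a unit quaternion [x, y, z, w].
In Python, from bench import sensors, imaging, job, outline_of gives the robot as it stands.
- The arm moves only by the tool arm_command, never from a script. Its argument "deltas" is one flat list of numbers, 4 for each row, row after row: the shift along the tool's x, y, z in mm, then the turn about the tool's z in rad. A call has exactly 10 rows; each row shifts and turns the commanded pose from where the row before left it, along the tool's axes as they then stand; what a row does not reach is not made up. A row lasts 1/8 s, in which the tool goes at most 62.5 mm and 10.7 degrees, less where a joint would pass 70% of its speed; a pose out of reach is approached as far as the arm can. A call with a gripper value outside its range is refused whole. "jaw" is the opening, from -1 (shut) to 1 (fully open), set as the call begins (left out, the last holds). The fingers move at their own pace and stop on an object; "grip_force" is the grip in N (left out, the last holds). Time passes only in rows, so rows that do not move let the fingers close, or fill a call up. It gives the time, the measured TCP pose, the force, the opening and the grip force at its end, in the units of the state.
- sensors.observe(): the state, without advancing time (a new reading comes with each control period).
- imaging.snapshot(name): name is "scene" or "top"; returns a dict with "frame" (420x560x3 uint8, blue, green, red), "K" (3x3 intrinsics, pixels), "pose" (4x4, takes a point from camera to world coordinates). Camera axes: x right, y down, z forward; pixel columns grow to the right and rows downward; lengths in m; the calibration is good to about 2 mm. A picture is of the moment at which its call begins. There is no depth.
- job.close_job(): hands the job in; it is judged then, once.
Trained networks look in a picture, given as the dict that the camera call returned (one of the last four; its "shot" number tells which), for a name from the list of things; names that differ only in an ending like _2 or _b are one class to them, and where a whole thing is asked for, a point or a joint stands for the part that bears it (a point fixed in the world has none). Each returns a list of dicts, best first, with "confidence" (0 to 1); they miss things now and then, are a little off and sometimes report something else, mostly with a low value. They report only what shows in the picture. A call takes as long as a camera call. They do not tell look-alikes from the thing itself.
- outline_of(label, picture): "pixels" (420x560 bool, what is visible of it) and "rect" ([left, top, right, bottom] in pixels, round what is visible of it).
The state is a dict: "clock": time; "q": joint angles; "qd": joint speeds; "effort": joint torques, N m; "tcp_pos": TCP position; "ee_rot": TCP orientation; "force": force on the tool from outside, world axes, zero at the start; "moment": the same for the moment, N m; "width": opening from 0.0 (shut) to 1.0 (fully open); "grasp_force": force on a finger pad.
Only numpy, scipy, OpenCV 4.12 (cv2) and the standard library are available. Lean on these libraries where they do the work, as an engineer would, in place of code of your own. Each camera call takes 0.05 s, during which the arm holds its last target. There are 200 camera calls.

## Working session

There is one attempt and no reset: what is moved stays moved. The work goes in short steps, Python scripts to look and compute and a tool call to move; the robot and the scene stay as the last step left them, time stands still between calls to the robot, and variables do not carry over. Pictures are saved under pics/ and viewed, at most 10 in all, crops included, and the job is handed in when it is done.

Besides the shell and the picture viewer there is one more tool, called as name(argument=value, ...) on one line, values as JSON. arm_command: Moves the arm, as the interface text tells. Its arguments: {"type":"object","properties":{"deltas":{"type":"array","items":{"type":"number"}},"jaw":{"type":"number"},"grip_force":{"type":"number"}},"required":["deltas"]}

```bash
mkdir -p pics; ls; python3 - <<'E'
from bench import sensors, imaging, outline_of
import cv2,numpy as np,pickle
s=sensors.observe();print({k:np.round(v,3).tolist() for k,v in s.items()})
ims=[]
for n in("scene","top"):
    p=imaging.snapshot(n);cv2.imwrite(f"pics/{n}0.png",p["frame"]);pickle.dump(p,open(f"{n}0.pkl","wb"))
    print(n,np.round(p["K"],1).tolist(),np.round(p["pose"],3).tolist())
    for l in("blue_tub","yellow_tub","red_tub"):
        for d in outline_of(l,p): print(l,round(d["confidence"],2),np.round(d["rect"]),d["pixels"].sum())
E
```

```text
pics
{'clock': 0.0, 'q': [1.159, 0.424, 1.631, -0.0, 1.089, -0.019], 'qd': [-0.0, -0.0, -0.0, 0.001, 0.001, -0.001], 'effort': [-0.0, -55.739, -28.173, -0.0, 0.008, 0.0], 'tcp_pos': [0.239, 0.577, 0.231], 'ee_rot': [0.195, 0.981, -0.001, -0.0], 'force': [-0.381, -0.302, -0.241], 'moment': [0.005, -0.066, -0.033], 'grasp_force': 0.0, 'width': 0.995}
scene [[487.1, 0.0, 276.5], [0.0, 487.1, 207.0], [0.0, 0.0, 1.0]] [[0.522, -0.545, 0.656, -0.625], [-0.853, -0.322, 0.41, -0.742], [-0.012, -0.774, -0.633, 1.052], [0.0, 0.0, 0.0, 1.0]]
blue_tub 0.86 [266. 176. 292. 210.] 528
yellow_tub 0.88 [376. 262. 394. 284.] 333
yellow_tub 0.83 [314. 190. 340. 218.] 573
yellow_tub 0.57 [386. 233. 404. 258.] 278
top [[444.7, 0.0, 280.6], [0.0, 444.7, 214.0], [0.0, 0.0, 1.0]] [[0.123, -0.969, 0.214, 0.201], [-0.992, -0.12, 0.028, -0.127], [-0.001, -0.216, -0.976, 1.18], [0.0, 0.0, 0.0, 1.0]]
blue_tub 0.64 [260. 184. 284. 210.] 575
yellow_tub 0.82 [325. 187. 350. 220.] 610
yellow_tub 0.57 [422. 265. 448. 288.] 311
yellow_tub 0.53 [419. 224. 440. 243.] 345
red_tub 0.88 [190. 196. 226. 221.] 694
```

```bash
python3 - <<'E'
import cv2
a=cv2.imread("pics/top0.png");cv2.imwrite("pics/top0c.png",cv2.resize(a[150:320,160:470],None,fx=2.5,fy=2.5,interpolation=cv2.INTER_CUBIC))
a=cv2.imread("pics/scene0.png");cv2.imwrite("pics/scene0c.png",cv2.resize(a[120:330,180:450],None,fx=2.8,fy=2.8,interpolation=cv2.INTER_CUBIC))
E
```

```text
(no output)
```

View pics/top0c.png

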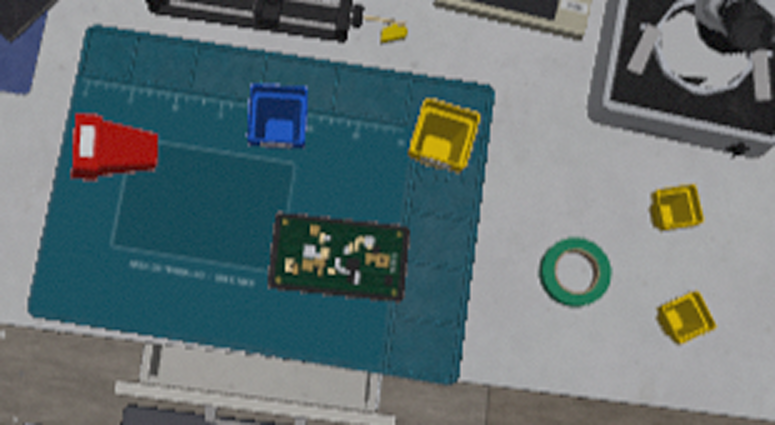

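View pics/scene0c.png

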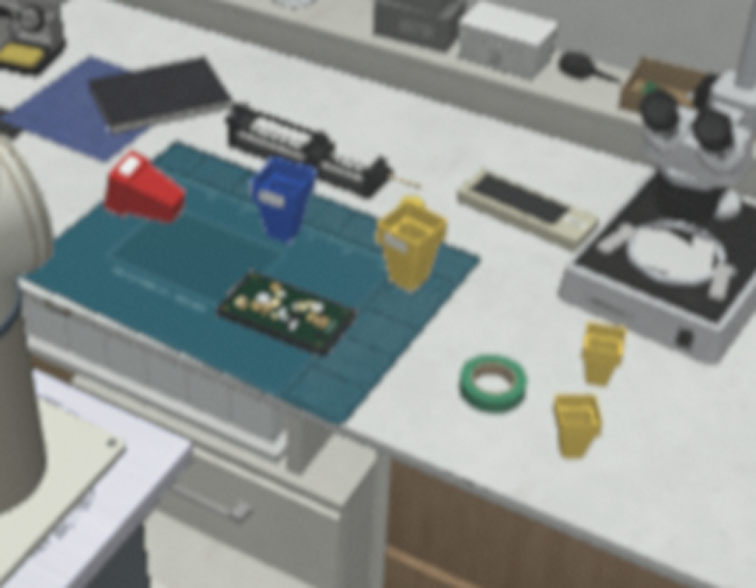

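Three yellow look-alikes show in the top image: A (337,203) on the mat, B (430,233) and C (435,276) on the bench. A is clearly the largest and stands on the mat, so it is the yellow_tub, and the enlarged crop confirms this. Blue is at (272,197) and red, lying with its mouth to the left, is at (207,208). Next I fit poses to the silhouettes.

```bash
cat > h.py <<'E'
import numpy as np,cv2,pickle
from scipy.optimize import minimize
from scipy.spatial.transform import Rotation as R
def sq(w,z): return [[sx*w/2,sy*w/2,z] for sx,sy in((1,1),(1,-1),(-1,-1),(-1,1))]
PARTS=[np.array(sq(.034,0)+sq(.052,.06)),np.array(sq(.06,.06)+sq(.06,.088))]
def proj(p,P):
    T=np.linalg.inv(p["pose"]);c=P@T[:3,:3].T+T[:3,3];u=c@p["K"].T;return u[:,:2]/u[:,2:]
HSV={"blue_tub":((108,110,50),(125,255,255)),"yellow_tub":((18,110,60),(34,255,255)),"red_tub":((170,120,50),(190,255,255))}
S=8
def mask(p,l,c,r=34):
    """soft colour mask in a window about c (px), + white label by filling"""
    x0,y0=(np.array(c)-r).astype(int)
    h=cv2.cvtColor(p["frame"],cv2.COLOR_BGR2HSV)[y0:y0+2*r,x0:x0+2*r].astype(int);hh=h.copy()
    if l=="red_tub": hh[...,0]=np.where(hh[...,0]<90,hh[...,0]+180,hh[...,0])
    lo,hi=HSV[l]; 
    m=np.all((hh>=lo)&(hh<=hi),2).astype(np.uint8)
    n,lab,st,_=cv2.connectedComponentsWithStats(m)
    m=(lab==1+np.argmax(st[1:,4])).astype(np.uint8)
    m=cv2.morphologyEx(m,cv2.MORPH_CLOSE,np.ones((3,3)))
    cs,_=cv2.findContours(m,cv2.RETR_EXTERNAL,cv2.CHAIN_APPROX_NONE);cv2.drawContours(m,cs,-1,1,-1)
    return m,(x0,y0)
def render(p,T,o,sh):
    m=np.zeros((sh[0]*S,sh[1]*S),np.uint8)
    for P in PARTS:
        u=proj(p,P@T[0].T+T[1]);v=((u-o+.5)*S*16).round().astype(np.int32)
        cv2.fillConvexPoly(m,cv2.convexHull(v),1,shift=4)
    return cv2.resize(m.astype(np.float32),(sh[1],sh[0]),interpolation=cv2.INTER_AREA)
def up(q,z=.0033): return R.from_euler("z",q[2]).as_matrix(),np.array([q[0],q[1],z])
def lying(q,tilt=12):
    # tub z heads along yaw q[2], rises 12deg; +x down; q[0:2]= axis point at z=44mm
    t=np.deg2rad(tilt);c,s=np.cos(q[2]),np.sin(q[2]);f=np.array([c,s,0]);k=np.array([0,0,1.])
    z=np.cos(t)*f+np.sin(t)*k;x=np.sin(t)*f-np.cos(t)*k;y=np.cross(z,x)
    M=np.c_[x,y,z];o=np.array([q[0],q[1],0])-.044*np.cos(t)*f;o[2]=.0033+.017*np.cos(t);return M,o
def fit(views,l,q0,model=up):
    D=[]
    for p in views:
        M,o=model(q0);c=proj(p,(M@[0,0,.05]+o)[None])[0];m,of=mask(p,l,c);D.append((p,m,np.array(of)))
    def cost(q): return sum(((render(p,model(q),o,m.shape)-m)**2).sum() for p,m,o in D)
    best=None
    for dy in (0,.3,-.3):
        a=np.array(q0)+[0,0,dy]
        r=minimize(cost,a,method="Nelder-Mead",options=dict(initial_simplex=a+np.array([[0,0,0],[.008,0,0],[0,.008,0],[0,0,.15]]),xatol=1e-4,fatol=.2))
        if best is None or r.fun<best.fun:best=r
    return best.x,best.fun,[int(d[1].sum()) for d in D]
def ray(p,uv,z):
    d=p["pose"][:3,:3]@np.linalg.inv(p["K"])@[*uv,1];o=p["pose"][:3,3];return o+d*(z-o[2])/d[2]
E
python3 - <<'E'
from h import *
s,t=[pickle.load(open(n+"0.pkl","rb")) for n in("scene","top")]
for l,uv,m in(("blue_tub",(272,197),up),("yellow_tub",(337,203),up),("red_tub",(207,208),lying)):
    q0=ray(t,uv,.05);q0[2]=np.pi/2 if m is lying else 0
    for n,v in(("both",[s,t]),("scene",[s]),("top",[t])):
        q,f,a=fit(v,l,q0,m);print(l,n,q.round(4),round(f,1),a)
E
```

```text
blue_tub both [ 0.489  -0.0639  0.1024] 119.3 [463, 545]
blue_tub scene [ 0.4925 -0.0614  0.2679] 35.7 [463]
blue_tub top [ 0.4867 -0.0642  0.0885] 55.1 [545]
yellow_tub both [ 0.4888 -0.2349 -0.178 ] 201.0 [433, 580]
yellow_tub scene [ 0.4964 -0.2331  0.2162] 117.2 [433]
yellow_tub top [ 0.4882 -0.235  -0.178 ] 41.1 [580]
red_tub both [0.4417 0.106  1.6844] 185.9 [385, 688]
red_tub scene [0.4438 0.1083 1.9554] 126.7 [385]
red_tub top [0.4413 0.1058 1.6784] 42.9 [688]
```

```bash
python3 - <<'E'
from h import *
from bench import imaging,outline_of
import h
s=imaging.snapshot("scene");t=imaging.snapshot("top")
rows=[]
for l,q0,m in(("blue_tub",(.488,-.064,.1),up),("yellow_tub",(.488,-.235,-.178),up),("red_tub",(.441,.106,1.68),lying)):
    row=[]
    for p in(s,t):
        M,o=m(q0);c=proj(p,(M@[0,0,.05]+o)[None])[0]
        net=[d for d in outline_of(l,p) if d["pixels"][int(c[1]),int(c[0])]]
        mk,of=mask(p,l,c);x,y=of
        if net:
            n=net[0]["pixels"][y:y+68,x:x+68];print(l,"net",n.sum(),"col",mk.sum(),"and",(n&(mk>0)).sum())
        im=cv2.resize(p["frame"][y:y+68,x:x+68],None,fx=4,fy=4,interpolation=cv2.INTER_NEAREST)
        cs,_=cv2.findContours(cv2.resize(mk,None,fx=4,fy=4,interpolation=cv2.INTER_NEAREST),0,2);cv2.drawContours(im,cs,-1,(255,0,255),1)
        r=render(p,m(q0),np.array(of),(68,68));cs,_=cv2.findContours((cv2.resize(r,None,fx=4,fy=4)>.5).astype(np.uint8),0,2);cv2.drawContours(im,cs,-1,(255,255,255),1)
        row.append(im)
    rows.append(np.vstack(row))
cv2.imwrite("pics/fit.png",cv2.resize(np.hstack(rows),None,fx=.97,fy=.97))
E
```

```text
blue_tub net 535 col 462 and 462
blue_tub net 600 col 545 and 544
yellow_tub net 544 col 432 and 423
yellow_tub net 632 col 580 and 572
red_tub net 491 col 385 and 383
red_tub net 679 col 688 and 657
```

View pics/fit.png

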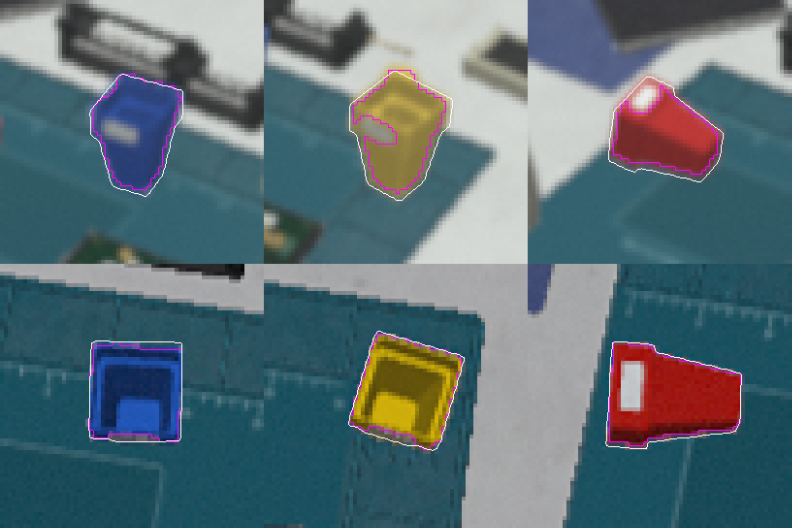

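White fit contours match the tubs in both views, e.g. the yellow rim at the top view and the red body lying with its label up. Measured poses are accepted. Now a move-planning helper.

```bash
cat > plan.py <<'E'
import numpy as np,sys
from scipy.spatial.transform import Rotation as R
from bench import sensors
def plan(x,y,z,yh,n,s=None):
    """rows to TCP xyz with tool y along world heading yh (mod pi)"""
    s=s or sensors.observe();M=R.from_quat(s["ee_rot"]).as_matrix();h=np.arctan2(M[1,1],M[0,1])
    d=(yh-h+np.pi/2)%np.pi-np.pi/2;step=(np.array([x,y,z])-s["tcp_pos"])/n;out=[]
    for i in range(n):
        a=h+d*i/n;ty=np.array([np.cos(a),np.sin(a),0]);tz=np.array([0,0,-1]);tx=np.cross(ty,tz)
        out+=[round(float(step@tx)*1e3,1),round(float(step@ty)*1e3,1),round(float(step@tz)*1e3,1),round(-d/n,4)]
    print("tcp",np.round(s["tcp_pos"],4),"head",round(h,4),"q6",round(s["q"][5],2),"w",round(s["width"],3),"t",round(s["clock"],2));print(out)
if __name__=="__main__": a=list(map(float,sys.argv[1:]));plan(*a[:4],int(a[4]))
E
python3 plan.py .438 .135 .12 .11 10
```

```text
tcp [0.2392 0.5774 0.2314] head 1.178 q6 -0.02 w 0.997 t 0.8
[-35.3, -33.3, 11.1, np.float64(0.1068), -38.6, -29.3, 11.1, np.float64(0.1068), -41.5, -25.0, 11.1, np.float64(0.1068), -44.0, -20.5, 11.1, np.float64(0.1068), -45.9, -15.6, 11.1, np.float64(0.1068), -47.3, -10.7, 11.1, np.float64(0.1068), -48.2, -5.6, 11.1, np.float64(0.1068), -48.5, -0.4, 11.1, np.float64(0.1068), -48.3, 4.8, 11.1, np.float64(0.1068), -47.5, 9.9, 11.1, np.float64(0.1068)]
```

arm_command(deltas=[-35,-33,11,0.107,-39,-29,11,0.107,-41.5,-25,11,0.107,-44,-20.5,11,0.107,-46,-15.5,11,0.107,-47,-10.5,11,0.107,-48,-5.5,11,0.107,-48.5,-0.5,11,0.107,-48,5,11,0.107,-47.5,10,11,0.107], jaw=1, grip_force=20)

```text
clock: 2.05
tcp_pos: [0.4389, 0.1348, 0.1213]
ee_rot: [0.669, 0.743, 0.0, 0.0]
force: [0.8, 0.7, 0.5]
width: 1.001
grasp_force: 0.0
```

```bash
sed -i 's/round(-d\/n,4)/round(float(-d\/n),4)/' plan.py; python3 plan.py .438 .135 .012 .11 4
```

```text
tcp [0.4389 0.1348 0.1213] head 0.1046 q6 0.17 w 1.001 t 2.05
[0.1, -0.2, 27.3, -0.0013, 0.1, -0.2, 27.3, -0.0013, 0.1, -0.2, 27.3, -0.0013, 0.1, -0.2, 27.3, -0.0013]
```

arm_command(deltas=[1,0,20,-0.001,1,0,20,-0.001,1,0,20,-0.001,1,0,15,-0.001,0,0,12,0,0,-0.5,10,0,0,-0.5,8,0,0,0,4,0,0,0,0,0,0,0,0,0])

```text
clock: 3.3
tcp_pos: [0.4368, 0.14, 0.0126]
ee_rot: [0.666, 0.746, 0.0, 0.0]
force: [0.6, -0.7, -0.4]
width: 0.999
grasp_force: 0.0
```

arm_command(deltas=[0,0,0,0,0,0,0,0,0,0,0,0,0,0,0,0,0,0,0,0,0,0,0,0,0,0,0,0,0,0,0,0,0,0,0,0,0,0,0,0], jaw=-1, grip_force=20)

```text
clock: 4.55
tcp_pos: [0.4368, 0.14, 0.0126]
ee_rot: [0.666, 0.746, 0.0, 0.0]
force: [-0.9, 0.0, 5.7]
width: 0.702
grasp_force: 24.9
```

arm_command(deltas=[0,0,-8,0,0,0,-12,0,0,0,-12,0,0,0,-12,0,0,0,-12,0,0,0,-12,0,0,0,-12,0,0,0,-10,0,0,0,0,0,0,0,0,0])

```text
clock: 5.8
tcp_pos: [0.4364, 0.1399, 0.1022]
ee_rot: [0.666, 0.746, -0.0, -0.0]
force: [0.4, -0.2, -0.7]
width: 0.7
grasp_force: 24.4
```

```bash
cat > look.py <<'E'
import sys
from h import *
from bench import imaging
# look.py name l t r b (scene crop) l t r b (top crop)
a=list(map(int,sys.argv[2:]));o=[]
for n,c in(("scene",a[:4]),("top",a[4:])):
    p=imaging.snapshot(n);pickle.dump(p,open(f"{n}_{sys.argv[1]}.pkl","wb"));f=p["frame"][c[1]:c[3],c[0]:c[2]];o.append(cv2.resize(f,(390,int(390*f.shape[0]/f.shape[1])),interpolation=cv2.INTER_CUBIC))
H=max(x.shape[0] for x in o);o=[cv2.copyMakeBorder(x,0,H-x.shape[0],0,0,0) for x in o]
cv2.imwrite(f"pics/{sys.argv[1]}.png",np.hstack(o))
E
python3 look.py lift 170 120 300 240 160 140 290 260
```

```text
(no output)
```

View pics/lift.png

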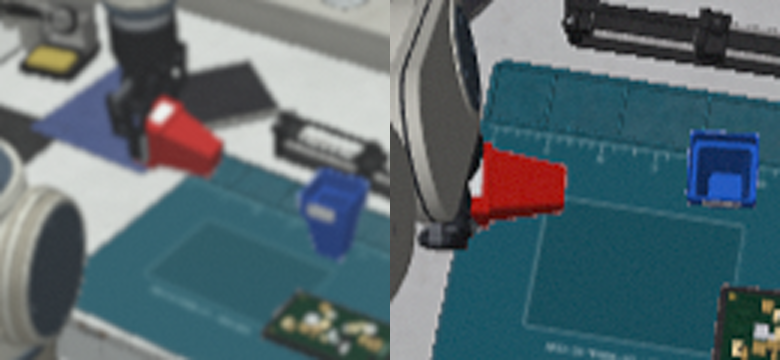

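The tub is held as it was lying and hasn't pivoted. I will lower it a bit, then ease the jaw set-point so that gravity can swing it in the pads.

arm_command(deltas=[0,0,12,0,0,0,12,0,0,0,12,0,0,0,10,0,0,0,6,0,0,0,0,0,0,0,0,0,0,0,0,0,0,0,0,0,0,0,0,0], jaw=0.37)

```text
clock: 7.15
tcp_pos: [0.4367, 0.14, 0.0505]
ee_rot: [0.666, 0.746, 0.0, 0.0]
force: [-0.2, 1.0, -0.3]
width: 0.697
grasp_force: 24.4
```

arm_command(deltas=[0,0,0,0,0,0,0,0,0,0,0,0,0,0,0,0,0,0,0,0,0,0,0,0,0,0,0,0,0,0,0,0,0,0,0,0,0,0,0,0], jaw=0.39)

```text
clock: 8.4
tcp_pos: [0.4366, 0.14, 0.0503]
ee_rot: [0.666, 0.746, 0.0, 0.0]
force: [-0.8, -0.3, -0.8]
width: 0.703
grasp_force: 24.4
```

```bash
cat > tilt.py <<'E'
import sys
from h import *
from bench import imaging,sensors
s=sensors.observe();M=R.from_quat(s["ee_rot"]).as_matrix()
G=s["tcp_pos"]+[0,0,float(sys.argv[1]) if len(sys.argv)>1 else .024]  # grip axis
p=[imaging.snapshot(n) for n in("scene","top")]
f=M[:,0];k=np.array([0,0,1.])
def model(v):
    t,a,b=v  # tilt of tub z above level, grip at tub z=a, offset b along tub x
    z=np.cos(t)*f+np.sin(t)*k;x=np.sin(t)*f-np.cos(t)*k;Q=np.c_[x,np.cross(z,x),z]
    return Q,G-Q@[b,0,a]
for v in([.1,.078,0],[.3,.078,0],[.8,.078,0],[1.3,.078,0]):
    D=[]
    for q in p:
        Q,o=model(v);c=proj(q,(Q@[0,0,.04]+o)[None])[0]
        try:m,of=mask(q,"red_tub",c,40);D.append((q,m,np.array(of)))
        except Exception as e:pass
    def cost(v):
        c=0
        for q,m,o in D:
            d=render(q,model(v),o,m.shape)-m;c+=(np.where(d<0,d*d,.6*d*d)).sum()
        return c+((v[1]-.078)/.004)**2*5+(v[2]/.004)**2*5
    a=np.array(v);r=minimize(cost,a,method="Nelder-Mead",options=dict(initial_simplex=a+np.array([[0,0,0],[.2,0,0],[0,.004,0],[0,0,.004]])))
    Q,o=model(r.x);lo=min((PP@Q.T+o)[:,2].min() for PP in PARTS)
    print("tilt deg",np.rad2deg(r.x[0]).round(1),r.x[1:].round(4),"cost",round(r.fun,1),"lowest z",round(lo,4),"base o",o.round(4))
E
python3 tilt.py
```

```text
tilt deg 12.6 [ 0.0792 -0.0001] cost 257.5 lowest z 0.0404 base o [0.4453 0.0632 0.057 ]
tilt deg 12.7 [0.0792 0.0007] cost 256.9 lowest z 0.041 base o [0.4453 0.063  0.0576]
tilt deg 12.6 [0.0794 0.0016] cost 256.8 lowest z 0.042 base o [0.4453 0.0627 0.0585]
tilt deg 12.7 [0.0792 0.0019] cost 257.5 lowest z 0.0422 base o [0.4453 0.0628 0.0588]
```

arm_command(deltas=[0,0,0,0,0,0,0,0,0,0,0,0,0,0,0,0,0,0,0,0,0,0,0,0,0,0,0,0,0,0,0,0,0,0,0,0,0,0,0,0], jaw=0.4)

```text
clock: 9.75
tcp_pos: [0.4366, 0.14, 0.0503]
ee_rot: [0.666, 0.746, -0.0, 0.0]
force: [-0.0, -0.1, -1.2]
width: 0.702
grasp_force: 21.8
```

```bash
python3 tilt.py|head -2
```

```text
tilt deg 12.6 [ 0.0792 -0.0004] cost 257.3 lowest z 0.04 base o [0.4452 0.0633 0.0566]
tilt deg 12.6 [0.0795 0.0004] cost 256.4 lowest z 0.0408 base o [0.4453 0.0628 0.0574]
```

arm_command(deltas=[0,0,0,0,0,0,0,0,0,0,0,0,0,0,0,0,0,0,0,0,0,0,0,0,0,0,0,0,0,0,0,0,0,0,0,0,0,0,0,0], jaw=0.404)

```text
clock: 11.1
tcp_pos: [0.4366, 0.14, 0.0503]
ee_rot: [0.666, 0.746, -0.0, 0.0]
force: [0.3, 0.0, -1.4]
width: 0.698
grasp_force: 12.9
```

```bash
python3 tilt.py|head -2
```

```text
tilt deg 12.6 [ 0.0796 -0.0004] cost 258.1 lowest z 0.0399 base o [0.4453 0.0629 0.0565]
tilt deg 12.5 [0.0794 0.0012] cost 257.9 lowest z 0.0417 base o [0.4453 0.0627 0.0583]
```

arm_command(deltas=[0,0,0,0,0,0,0,0,0,0,0,0,0,0,0,0,0,0,0,0,0,0,0,0,0,0,0,0,0,0,0,0,0,0,0,0,0,0,0,0], jaw=0.407)

```text
clock: 12.45
tcp_pos: [0.4366, 0.14, 0.0503]
ee_rot: [0.666, 0.746, 0.0, 0.0]
force: [0.3, 0.0, -1.1]
width: 0.707
grasp_force: 7.2
```

```bash
python3 tilt.py|tail -2
```

```text
tilt deg 12.8 [0.0796 0.0011] cost 258.3 lowest z 0.0412 base o [0.4453 0.0626 0.0578]
tilt deg 12.6 [0.0795 0.0008] cost 257.7 lowest z 0.0412 base o [0.4453 0.0628 0.0577]
```

arm_command(deltas=[0,0,0,0,0,0,0,0,0,0,0,0,0,0,0,0,0,0,0,0,0,0,0,0,0,0,0,0,0,0,0,0,0,0,0,0,0,0,0,0], jaw=0.409)

```text
clock: 13.8
tcp_pos: [0.4366, 0.14, 0.0503]
ee_rot: [0.666, 0.746, 0.0, 0.0]
force: [-0.4, 0.3, -0.9]
width: 0.703
grasp_force: 4.1
```

```bash
python3 tilt.py|tail -2
```

```text
tilt deg 12.6 [0.0793 0.0007] cost 257.6 lowest z 0.0411 base o [0.4453 0.063  0.0577]
tilt deg 12.6 [0.0795 0.001 ] cost 257.4 lowest z 0.0413 base o [0.4453 0.0627 0.0579]
```

arm_command(deltas=[0,0,0,0,0,0,0,0,0,0,0,0,0,0,0,0,0,0,0,0,0,0,0,0,0,0,0,0,0,0,0,0,0,0,0,0,0,0,0,0], jaw=0.4105)

```text
clock: 15.15
tcp_pos: [0.4366, 0.14, 0.0503]
ee_rot: [0.666, 0.746, -0.0, 0.0]
force: [-0.0, 0.4, 0.3]
width: 0.707
grasp_force: 0.0
```

```bash
python3 tilt.py|tail -2
```

```text
tilt deg 43.0 [ 0.0868 -0.0087] cost 421.7 lowest z -0.0036 base o [0.443  0.0828 0.0088]
tilt deg 50.4 [ 0.0876 -0.0036] cost 421.8 lowest z -0.0063 base o [0.4425 0.0872 0.0045]
```

```bash
python3 look.py l2 170 120 300 240 160 140 290 260
```

```text
(no output)
```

View pics/l2.png

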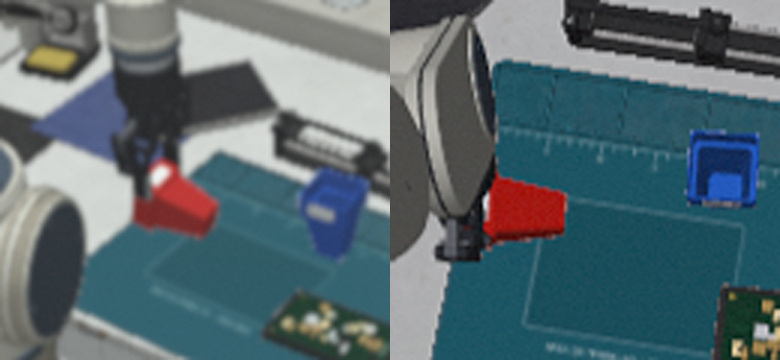

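The tub slipped out and lies on the mat again, base to the right (view shows it at scene ~ (228,190)). Gravity couldn't beat the pad friction with a full-pad grip, so next I'll grip just the upper rim corner, which is a small patch with a longer lever. First I clear the view and re-fit.

arm_command(deltas=[0,0,-10,0,0,0,-30,0,20,0,-30,0,50,0,-20,0,50,0,0,0,0,0,0,0,0,0,0,0,0,0,0,0,0,0,0,0,0,0,0,0], jaw=0.8)

```text
clock: 16.6
tcp_pos: [0.4233, 0.2586, 0.1403]
ee_rot: [0.667, 0.745, -0.0, -0.0]
force: [0.1, 1.2, 0.0]
width: 0.897
grasp_force: 0.0
```

```bash
python3 - <<'E'
from h import *
from bench import imaging
s,t=[imaging.snapshot(n) for n in("scene","top")]
for v in([t],[s,t]):
    q,f,a=fit(v,"red_tub",[.44,.1,1.68],lying);print(q.round(4),round(f,1),a,"E-ref axis")
q,f,a=fit([t],"red_tub",[.44,.1,1.68],lying);M,o=lying(q)
fd=np.array([np.cos(q[2]),np.sin(q[2]),0]);E=M@[.017,0,0]+o;print("E",E.round(4),"corner",(M@[-.03,0,.088]+o).round(4),"pad centre",(E+fd*.079).round(4), "heading y",(q[2]-np.pi/2).round(3))
E
```

```text
[0.4384 0.1178 1.6531] 45.4 [686] E-ref axis
[0.4387 0.1179 1.6544] 187.8 [385, 686] E-ref axis
E [0.4417 0.0784 0.0033] corner [0.4354 0.1544 0.0676] pad centre [0.4352 0.1571 0.0033] heading y 0.082
```

```bash
python3 plan.py .4352 .1571 .051 .085 5
```

```text
tcp [0.4233 0.2589 0.1403] head 0.1113 q6 0.41 w 0.902 t 16.7
[-20.5, 0.1, 17.9, 0.0053, -20.5, 0.2, 17.9, 0.0053, -20.5, 0.3, 17.9, 0.0053, -20.5, 0.4, 17.9, 0.0053, -20.5, 0.5, 17.9, 0.0053]
```

arm_command(deltas=[-25,0.5,0,0.013,-26,0.5,0,0.013,-26,0.5,8,0,-25.5,0,20,0,0,0,20,0,0,0,18,0,0,0,13,0,0,0,10,0,0,0,0,0,0,0,0,0])

```text
clock: 17.95
tcp_pos: [0.4348, 0.1575, 0.0516]
ee_rot: [0.676, 0.737, 0.0, 0.0]
force: [0.4, 0.5, 0.5]
width: 0.896
grasp_force: 0.0
```

arm_command(deltas=[0,0,0,0,0,0,0,0,0,0,0,0,0,0,0,0,0,0,0,0,0,0,0,0,0,0,0,0,0,0,0,0,0,0,0,0,0,0,0,0], jaw=0.406)

```text
clock: 19.2
tcp_pos: [0.4345, 0.1574, 0.0513]
ee_rot: [0.676, 0.737, 0.0, 0.0]
force: [0.4, 0.7, 1.4]
width: 0.706
grasp_force: 0.8
```

arm_command(deltas=[0,0,0,0,0,0,0,0,0,0,0,0,0,0,-3,0,0,0,-4,0,0,0,-4,0,0,0,-4,0,0,0,-5,0,0,0,0,0,0,0,0,0], jaw=0.403)

```text
clock: 20.45
tcp_pos: [0.4347, 0.1575, 0.0714]
ee_rot: [0.676, 0.737, 0.0, 0.0]
force: [-0.3, 0.2, 0.8]
width: 0.696
grasp_force: 1.8
```

```bash
cat > tilt2.py <<'E'
import sys
from h import *
from bench import imaging,sensors
s=sensors.observe();f=R.from_quat(s["ee_rot"]).as_matrix()[:,0];k=np.array([0,0,1.])
lat=np.cross(k,f)
t=imaging.snapshot("top");sc=imaging.snapshot("scene")
def model(v):  # tilt, base-edge E position along f (from tcp) and height; laterally centred in the jaw
    T,a,h=v;z=np.cos(T)*f+np.sin(T)*k;x=np.sin(T)*f-np.cos(T)*k;Q=np.c_[x,np.cross(z,x),z]
    E=np.array([*s["tcp_pos"][:2],0])+f*a+k*h;return Q,E-Q@[.017,0,0]
res=[]
for T in(.2,.6,1.,1.4):
    v=np.array([T,-.079*np.cos(T),.01]);D=[]
    for q in(t,sc):
        Q,o=model(v);c=proj(q,(Q@[0,0,.044]+o)[None])[0];m,of=mask(q,"red_tub",c,44);D.append((q,m,np.array(of)))
    def cost(v): # mask may be partly hidden by the gripper/arm: extra render is cheap
        c=0
        for q,m,o in D:
            d=render(q,model(v),o,m.shape)-m;c+=np.where(d<0,d*d,.5*d*d).sum()
        return c
    r=minimize(cost,v,method="Nelder-Mead",options=dict(initial_simplex=v+np.array([[0,0,0],[.25,0,0],[0,.02,0],[0,0,.02]]),maxiter=300))
    res.append((r.fun,r.x))
res.sort(key=lambda a:a[0])
for c,x in res[:2]:print("cost",round(c),"tilt",np.rad2deg(x[0]).round(1),"E along f from tcp",x[1].round(4),"E height",x[2].round(4))
E
python3 tilt2.py
```

```text
cost 163 tilt 13.8 E along f from tcp -0.0699 E height 0.0166
cost 163 tilt 13.6 E along f from tcp -0.0716 E height 0.0168
```

The rim corner is held with E about 13 mm up, but the pivot still sticks. I'll shake gently up and down so inertia breaks the pivot loose; a drop from here is harmless.

arm_command(deltas=[0,0,-25,0,0,0,15,0,0,0,-20,0,0,0,15,0,0,0,-20,0,0,0,15,0,0,0,-20,0,0,0,15,0,0,0,0,0,0,0,0,0])

```text
clock: 21.8
tcp_pos: [0.4337, 0.1571, 0.0951]
ee_rot: [0.676, 0.737, -0.001, -0.001]
force: [0.2, 0.2, -1.3]
width: 0.7
grasp_force: 4.4
```

```bash
python3 tilt2.py
```

```text
cost 307 tilt 101.9 E along f from tcp 0.0259 E height 0.0225
cost 307 tilt 101.7 E along f from tcp 0.0261 E height 0.0217
```

```bash
python3 look.py l3 170 120 300 240 160 140 290 260
```

```text
(no output)
```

View pics/l3.png

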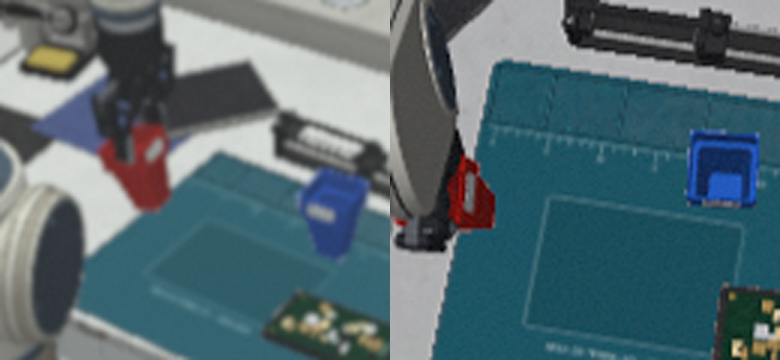

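The picture shows the red tub now hanging nearly upright in the pads (scene ≈ (216,180)), base slightly toward the right. I move it over the mat, lower it to touch, and drag it a little toward the base side to right it.

arm_command(deltas=[-4,0,0,0,-8,0,0,0,-12,0,0,0,-12,0,0,0,-12,0,0,0,-8,0,0,0,-4,0,2,0,0,0,3,0,0,0,3,0,0,0,2,0])

```text
clock: 23.25
tcp_pos: [0.4395, 0.0978, 0.086]
ee_rot: [0.676, 0.737, -0.0, -0.0]
force: [0.5, 0.4, -1.0]
width: 0.705
grasp_force: 4.4
```

```bash
python3 tilt2.py; python3 look.py l4 190 120 300 220 170 150 280 250
```

```text
cost 345 tilt 98.8 E along f from tcp 0.0258 E height 0.0111
cost 345 tilt 98.7 E along f from tcp 0.0253 E height 0.0116
```

View pics/l4.png

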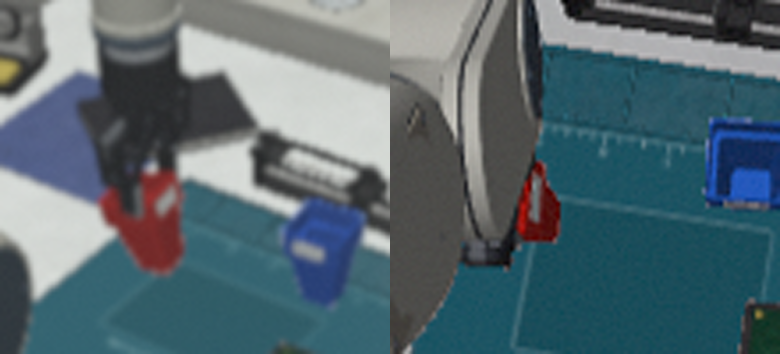

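The tub hangs close to vertical over the mat (scene ≈ (232,183)), a few mm above it. I lower slowly.

arm_command(deltas=[0,0,1,0,0,0,1,0,0,0,1,0,0,0,1,0,0,0,1,0,0,0,1,0,0,0,1,0,0,0,0,0,0,0,0,0,0,0,0,0])

```text
clock: 24.7
tcp_pos: [0.4401, 0.0977, 0.0795]
ee_rot: [0.676, 0.737, 0.0, 0.0]
force: [1.7, 0.2, 5.3]
width: 0.699
grasp_force: 4.4
```

```bash
python3 tilt2.py
```

```text
cost 346 tilt 98.2 E along f from tcp 0.0253 E height 0.0068
cost 346 tilt 98.6 E along f from tcp 0.0262 E height 0.0068
```

arm_command(deltas=[0,0,0,0,0,0,0,0,0,0,0,0,0,0,0,0,0,0,0,0,0,0,0,0,0,0,0,0,0,0,0,0,0,0,0,0,0,0,0,0], jaw=0.45)

```text
clock: 26.05
tcp_pos: [0.4396, 0.0976, 0.0793]
ee_rot: [0.676, 0.737, 0.0, 0.0]
force: [0.2, 0.3, 1.3]
width: 0.728
grasp_force: 0.1
```

arm_command(deltas=[0,0,0,0,0,0,0,0,0,0,-10,0,0,0,-20,0,0,0,-40,0,0,0,-40,0,10,0,0,0,50,0,0,0,50,0,0,0,0,0,0,0], jaw=0.9)

```text
clock: 27.3
tcp_pos: [0.4295, 0.2098, 0.1889]
ee_rot: [0.675, 0.738, -0.0, -0.0]
force: [0.1, -0.1, -0.6]
width: 0.95
grasp_force: 0.0
```

```bash
python3 - <<'E'
from h import *
from bench import imaging
s,t=[imaging.snapshot(n) for n in("scene","top")]
for v in([t],[s,t]):
    q,f,a=fit(v,"red_tub",[.44,.1,.1],up);print(q.round(4),round(f,1),a)
    print(fit(v,"blue_tub",[.487,-.064,.09],up)[0].round(4),fit(v,"yellow_tub",[.488,-.235,-.178],up)[0].round(4))
E
```

```text
[0.4401 0.0917 0.1235] 45.6 [583]
[ 0.4866 -0.0642  0.0845] [ 0.4884 -0.2352 -0.191 ]
[0.4402 0.0919 0.153 ] 193.0 [363, 583]
[ 0.489  -0.0639  0.1027] [ 0.4889 -0.235  -0.1764]
```

Red stands upright on the mat by itself (0.440, 0.092), and its fit residual is as good as the others'. Now yellow; I refine relative fits with hull-filled masks and plan the flight.

```bash
python3 - <<'E'
import h
from h import *
from bench import imaging
s,t=[imaging.snapshot(n) for n in("scene","top")]
m0=h.mask
def hm(p,l,c,r=34):
    m,o=m0(p,l,c,r);pts=np.argwhere(m>0)[:,::-1].astype(np.int32);
    if p["K"][0,0]<460: cv2.fillConvexPoly(m,cv2.convexHull(pts),1)
    return m,o
h.mask=hm
for l,q0 in(("blue_tub",[.487,-.064,.09]),("yellow_tub",[.488,-.235,-.178]),("red_tub",[.44,.092,.12])):
    for v in([t],[s,t]): q,f,a=fit(v,l,q0,up);print(l,q.round(4),round(f,1))
E
python3 plan.py .4885 -.235 .15 -.18 10
```

```text
blue_tub [ 0.4873 -0.0641  0.0776] 24.2
blue_tub [ 0.4885 -0.0641  0.1155] 91.7
yellow_tub [ 0.4886 -0.235  -0.1823] 14.6
yellow_tub [ 0.4889 -0.235  -0.1652] 178.4
red_tub [0.4401 0.0917 0.1109] 18.9
red_tub [0.4401 0.0918 0.1246] 166.7
tcp [0.4297 0.2064 0.1888] head 0.0856 q6 0.34 w 0.951 t 27.5
[-44.5, 2.1, 3.9, 0.0266, -44.4, 3.3, 3.9, 0.0266, -44.3, 4.4, 3.9, 0.0266, -44.2, 5.6, 3.9, 0.0266, -44.0, 6.8, 3.9, 0.0266, -43.8, 8.0, 3.9, 0.0266, -43.6, 9.1, 3.9, 0.0266, -43.3, 10.3, 3.9, 0.0266, -43.0, 11.4, 3.9, 0.0266, -42.7, 12.6, 3.9, 0.0266]
```

arm_command(deltas=[-44.5,2,0,0.027,-44.5,3.5,0,0.027,-44.5,4.5,0,0.027,-44,5.5,0,0.027,-44,7,0,0.027,-44,8,0,0.027,-43.5,9,10,0.027,-43.5,10.5,10,0.027,-43,11.5,10,0.027,-43,12.5,9,0.025], jaw=0.9)

```text
clock: 28.75
tcp_pos: [0.4877, -0.2375, 0.1498]
ee_rot: [0.769, 0.639, -0.0, -0.0]
force: [1.2, -0.2, 0.5]
width: 0.947
grasp_force: 0.0
```

```bash
python3 plan.py .4887 -.235 .059 -.178 1
```

```text
tcp [ 0.4877 -0.2375  0.1498] head -0.185 q6 -0.29 w 0.947 t 28.75
[2.6, 0.5, 90.8, -0.007]
```

arm_command(deltas=[1.5,0.5,10,-0.007,1,0,20,0,0,0,20,0,0,0,15,0,0,0,12,0,0,0,8,0,0,0,6,0,0,0,0,0,0,0,0,0,0,0,0,0])

```text
clock: 30.0
tcp_pos: [0.4899, -0.2327, 0.0597]
ee_rot: [0.766, 0.643, 0.0, 0.0]
force: [-2.0, 0.6, 0.1]
width: 0.953
grasp_force: 0.0
```

arm_command(deltas=[-2.3,-0.8,0,0,0,0,0,0,0,0,0,0,0,0,0,0,0,0,0,0,0,0,0,0,0,0,0,0,0,0,0,0,0,0,0,0,0,0,0,0], jaw=-1, grip_force=25)

```text
clock: 31.25
tcp_pos: [0.4887, -0.235, 0.0597]
ee_rot: [0.766, 0.643, 0.0, 0.0]
force: [-1.1, -1.4, 6.4]
width: 0.699
grasp_force: 27.4
```

arm_command(deltas=[0,0,-10,0,0,0,-20,0,0,0,-20,0,0,0,-25,0,0,0,-25,0,0,0,-20,0,0,0,-5,0,0,0,0,0,0,0,0,0,0,0,0,0])

```text
clock: 32.5
tcp_pos: [0.488, -0.2345, 0.1835]
ee_rot: [0.766, 0.643, -0.0, -0.001]
force: [-0.3, -0.2, -1.1]
width: 0.701
grasp_force: 27.5
```

```bash
python3 - <<'E'
import h
from h import *
from bench import imaging,outline_of,sensors
s=sensors.observe();M=R.from_quat(s["ee_rot"]).as_matrix();print(M[:,1].round(3),np.round(s["tcp_pos"],4))
p,t=[imaging.snapshot(n) for n in("scene","top")]
# yellow still square in hand? z fixed from grip: origin = tcp z -.056
for v in([p],[p,t],[t]):
    q,f,a=fit(v,"yellow_tub",[s["tcp_pos"][0],s["tcp_pos"][1],-.178],lambda q:up(q,s["tcp_pos"][2]-.056));print(q.round(4),round(f),a)
E
python3 plan.py .4875 -.064 .179 .085 7
```

```text
[ 0.985 -0.174 -0.002] [ 0.488  -0.2345  0.1835]
[ 0.4863 -0.2375  0.3207] 186 [405]
tcp [ 0.4882 -0.2346  0.1837] head -0.175 q6 -0.29 w 0.703 t 32.6
[24.0, -4.3, 0.7, -0.0371, 24.1, -3.4, 0.7, -0.0371, 24.2, -2.5, 0.7, -0.0371, 24.3, -1.6, 0.7, -0.0371, 24.4, -0.7, 0.7, -0.0371, 24.4, 0.2, 0.7, -0.0371, 24.3, 1.1, 0.7, -0.0371]Traceback (most recent call last):
  File "<stdin>", line 8, in <module>
  File "h.py", line 37, in fit
    M,o=model(q0);c=proj(p,(M@[0,0,.05]+o)[None])[0];m,of=mask(p,l,c);D.append((p,m,np.array(of)))
                                                          ~~~~^^^^^^^
  File "h.py", line 18, in mask
    m=(lab==1+np.argmax(st[1:,4])).astype(np.uint8)
              ~~~~~~~~~^^^^^^^^^^
    return _wrapfunc(a, 'argmax', axis=axis, out=out, **kwds)
    return bound(*args, **kwds)
ValueError: attempt to get argmax of an empty sequence
```

arm_command(deltas=[12,-2.5,0,-0.018,24,-4,0,-0.037,28,-3.5,0,-0.045,28,-2,0,-0.045,28,-1,0,-0.04,24,0,0,-0.035,16,0,0,-0.02,9.5,0.5,0,-0.02,0,0,0,0,0,0,0,0])

```text
clock: 33.85
tcp_pos: [0.4867, -0.0648, 0.1843]
ee_rot: [0.677, 0.736, -0.0, 0.0]
force: [-0.6, -0.2, -1.5]
width: 0.697
grasp_force: 27.5
```

```bash
python3 plan.py .4875 -.064 .087 .085 1
```

```text
tcp [ 0.4867 -0.0648  0.1843] head 0.0845 q6 -0.24 w 0.697 t 33.85
[0.7, 0.8, 97.3, -0.0005]
```

arm_command(deltas=[0.7,0.8,8,0,0,0,14,0,0,0,16,0,0,0,16,0,0,0,14,0,0,0,10,0,0,0,6,0,0,0,0,0,0,0,0,0,0,0,0,0])

```text
clock: 35.1
tcp_pos: [0.4877, -0.0636, 0.1008]
ee_rot: [0.676, 0.737, 0.0, 0.0]
force: [0.3, 0.1, -0.3]
width: 0.695
grasp_force: 27.5
```

```bash
python3 plan.py .4875 -.064 .0877 .085 1
```

```text
tcp [ 0.4877 -0.0636  0.1008] head 0.085 q6 -0.24 w 0.695 t 35.1
[-0.4, -0.3, 13.1, 0.0]
```

arm_command(deltas=[-0.3,-0.2,2,0,0,0,2,0,0,0,2,0,0,0,2,0,0,0,2,0,0,0,1.5,0,0,0,1,0,0,0,0.6,0,0,0,0,0,0,0,0,0])

```text
clock: 36.35
tcp_pos: [0.4872, -0.0639, 0.0876]
ee_rot: [0.676, 0.737, -0.0, -0.0]
force: [-1.4, -0.0, 5.3]
width: 0.697
grasp_force: 28.1
```

arm_command(deltas=[0,0,0,0,0,0,0,0,0,0,0,0,0,0,-10,0,0,0,-25,0,0,0,-30,0,10,0,-20,0,30,0,-5,0,35,0,0,0,20,0,0,0], jaw=0.9)

```text
clock: 37.6
tcp_pos: [0.4791, 0.032, 0.1781]
ee_rot: [0.676, 0.737, 0.0, 0.0]
force: [0.3, -0.4, -0.3]
width: 0.952
grasp_force: 0.0
```

```bash
python3 - <<'E'
from h import *
from bench import imaging
s,t=[imaging.snapshot(n) for n in("scene","top")]
for z in(.0313,.0353):
    print(z,[(q.round(4),round(f)) for q,f,a in (fit([t],"yellow_tub",[.4875,-.064,.085],lambda q:up(q,z)),)])
try: print("red",fit([s],"red_tub",[.44,.092,.12])[:2])
except Exception as e: print(e)
a=[t["frame"][150:260,200:330],s["frame"][130:240,220:350]];cv2.imwrite("pics/n1.png",cv2.resize(np.hstack(a),None,fx=3,fy=3,interpolation=cv2.INTER_CUBIC))
E
python3 plan.py .4401 .0917 .14 .115 6
```

```text
0.0313 [(array([ 0.4864, -0.0638,  0.0622]), 49)]
0.0353 [(array([ 0.4854, -0.064 ,  0.061 ]), 52)]
red (array([0.44322483, 0.0930001 , 0.53530647]), np.float64(90.94970703125))
tcp [0.479  0.0322 0.1779] head 0.0872 q6 -0.05 w 0.951 t 37.7
[10.4, -5.6, 6.3, -0.0046, 10.5, -5.6, 6.3, -0.0046, 10.5, -5.5, 6.3, -0.0046, 10.5, -5.5, 6.3, -0.0046, 10.5, -5.4, 6.3, -0.0046, 10.6, -5.4, 6.3, -0.0046]
```

View pics/n1.png

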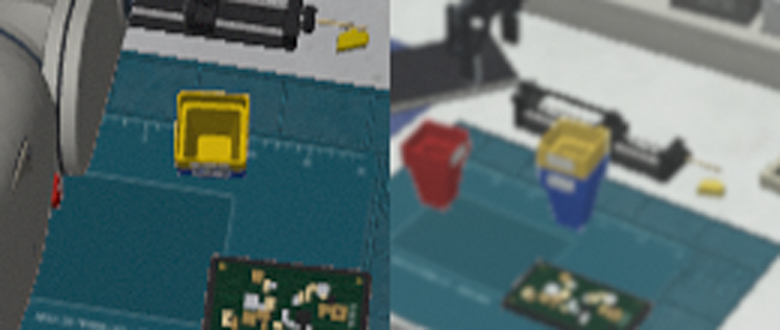

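Yellow is seated in blue (scene crop ≈ (575,165)), red stands upright (≈ (435,165)). Now red again.

arm_command(deltas=[14,-7,0,-0.007,18,-9.5,0,-0.007,18,-9.5,5,-0.007,13,-7,10,-0.007,0,0,20,0,0,0,20,0,0,0,20,0,0,0,15,0,0,0,0,0,0,0,0,0])

```text
clock: 38.95
tcp_pos: [0.4406, 0.0904, 0.0875]
ee_rot: [0.666, 0.746, 0.0, 0.0]
force: [-0.4, -0.5, 0.0]
width: 0.948
grasp_force: 0.0
```

```bash
python3 plan.py .4401 .0917 .0597 .115 1
```

```text
tcp [0.4406 0.0904 0.0875] head 0.1129 q6 0.06 w 0.948 t 38.95
[1.4, -0.3, 27.8, -0.0021]
```

arm_command(deltas=[1.3,-0.3,7,-0.002,0,0,8,0,0,0,7,0,0,0,6,0,0,0,0,0,0,0,0,0,0,0,0,0,0,0,0,0,0,0,0,0,0,0,0,0])

```text
clock: 40.2
tcp_pos: [0.4399, 0.0916, 0.0593]
ee_rot: [0.665, 0.747, 0.0, 0.0]
force: [0.0, -0.1, -0.4]
width: 0.946
grasp_force: 0.0
```

arm_command(deltas=[0,0,0,0,0,0,0,0,0,0,0,0,0,0,0,0,0,0,0,0,0,0,0,0,0,0,0,0,0,0,0,0,0,0,0,0,0,0,0,0], jaw=-1, grip_force=25)

```text
clock: 41.45
tcp_pos: [0.4401, 0.0916, 0.0594]
ee_rot: [0.665, 0.747, 0.0, 0.0]
force: [-0.3, 0.9, 5.6]
width: 0.698
grasp_force: 26.9
```

arm_command(deltas=[0,0,-10,0,0,0,-20,0,0,0,-25,0,0,0,-28,0,0,0,-28,0,0,0,-25,0,0,0,-10,0,0,0,0,0,0,0,0,0,0,0,0,0])

```text
clock: 42.7
tcp_pos: [0.4392, 0.0915, 0.2043]
ee_rot: [0.665, 0.747, -0.001, -0.001]
force: [0.3, -1.0, -1.2]
width: 0.701
grasp_force: 27.5
```

```bash
python3 plan.py .4872 -.0638 .2055 .085 8
```

```text
tcp [0.4392 0.0915 0.2043] head 0.1149 q6 0.06 w 0.701 t 42.7
[-20.0, 3.7, -0.2, 0.0037, -20.0, 3.8, -0.2, 0.0037, -19.9, 3.9, -0.2, 0.0037, -19.9, 4.0, -0.2, 0.0037, -19.9, 4.0, -0.2, 0.0037, -19.9, 4.1, -0.2, 0.0037, -19.9, 4.2, -0.2, 0.0037, -19.9, 4.3, -0.2, 0.0037]
```

arm_command(deltas=[-10,2,0,0.004,-18,3.5,0,0.004,-26,5,0,0.004,-28,5.5,0,0.004,-28,5.5,0,0.004,-24,5,0,0.004,-16,3.5,0,0.004,-9.5,2,0,0.002,0,0,0,0,0,0,0,0])

```text
clock: 43.95
tcp_pos: [0.4875, -0.0634, 0.2051]
ee_rot: [0.676, 0.737, -0.0, -0.0]
force: [0.2, -0.8, -0.5]
width: 0.695
grasp_force: 27.5
```

```bash
python3 plan.py .4872 -.0639 .1153 .085 1
```

```text
tcp [ 0.4875 -0.0634  0.2051] head 0.0854 q6 -0.24 w 0.695 t 43.95
[-0.5, -0.3, 89.8, 0.0004]
```

arm_command(deltas=[-0.4,-0.2,8,0,0,0,14,0,0,0,16,0,0,0,16,0,0,0,12,0,0,0,7,0,0,0,4,0,0,0,0,0,0,0,0,0,0,0,0,0])

```text
clock: 45.2
tcp_pos: [0.4879, -0.0643, 0.1286]
ee_rot: [0.676, 0.737, 0.0, 0.0]
force: [-0.5, 0.6, -0.7]
width: 0.699
grasp_force: 27.5
```

arm_command(deltas=[0,0,2,0,0,0,2,0,0,0,2,0,0,0,2,0,0,0,2,0,0,0,1.4,0,0,0,1,0,0,0,0.8,0,0,0,0,0,0,0,0,0])

```text
clock: 46.45
tcp_pos: [0.4877, -0.0643, 0.1155]
ee_rot: [0.676, 0.737, 0.0, 0.0]
force: [-1.8, 0.6, 6.0]
width: 0.698
grasp_force: 27.9
```

Seated at the expected height with light contact. Release, retreat and check.

arm_command(deltas=[0,0,0,0,0,0,0,0,0,0,0,0,0,0,-10,0,0,0,-25,0,0,0,-35,0,0,0,-35,0,45,0,0,0,50,0,0,0,50,0,0,0], jaw=0.9)

```text
clock: 47.7
tcp_pos: [0.4753, 0.0815, 0.221]
ee_rot: [0.677, 0.736, 0.001, 0.0]
force: [0.7, -0.1, -0.3]
width: 0.95
grasp_force: 0.0
```

arm_command(deltas=[50,0,0,0,30,0,0,0,0,0,0,0,0,0,0,0,0,0,0,0,0,0,0,0,0,0,0,0,0,0,0,0,0,0,0,0,0,0,0,0])

```text
clock: 48.95
tcp_pos: [0.4685, 0.1599, 0.22]
ee_rot: [0.676, 0.737, -0.0, 0.0]
force: [0.5, -0.0, -0.1]
width: 0.954
grasp_force: 0.0
```

```bash
python3 - <<'E'
from h import *
from bench import imaging
s,t=[imaging.snapshot(n) for n in("scene","top")]
print([(q.round(4),round(f)) for q,f,a in (fit([t],"red_tub",[.4875,-.064,.085],lambda q:up(q,.0593)),)])
a=[t["frame"][150:260,220:350],s["frame"][120:230,220:350]];cv2.imwrite("pics/n2.png",cv2.resize(np.hstack(a),None,fx=3,fy=3,interpolation=cv2.INTER_CUBIC))
E
```

```text
[(array([ 0.4867, -0.0652,  0.0724]), 42)]
```

View pics/n2.png

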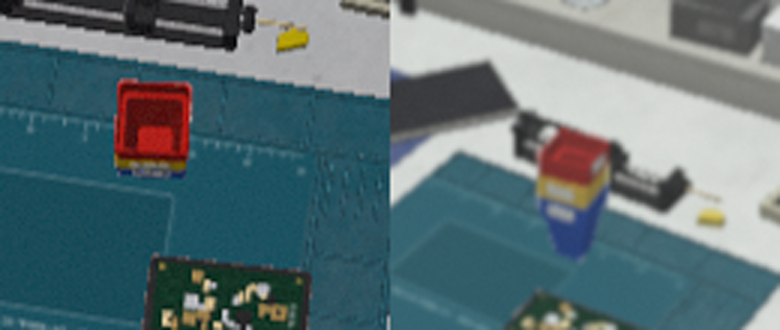

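The stack shows red, yellow and blue collars level and square (scene crop ≈ (573,190)), the board is unmoved, and the gripper is clear.

```bash
python3 -c "
from bench import job;print(job.close_job())"
```

```text
the job is handed in; nothing more can be done
None
```

Red was stood upright on the mat and released, then yellow was nested into blue and red into yellow; the final pictures show a level, square stack with the board undisturbed, and the job was handed in at about 49 s with the gripper clear (I did not re-check the cutters and tape roll in the last pictures, and red dropped back onto the mat once before it stood).

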